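# Free the sagging bolt of the sweets case and hold its gate ajar

## Task

The little gate of the sweets display case is bolted shut: the bolt sags in its worn loops and its collar is caught behind the bent-up lip of the keeper. Lift the bolt by its upright handle so that the collar clears the lip, draw it right out of the keeper, then pull the gate about 10 cm open towards you and finish while still holding it ajar and still against its closing spring, without disturbing the things standing around.

Things in the scene. Friction and masses are not known exactly. Their poses are not given: they have to be found in the camera images.
- case: Fixed, low, open-topped clear display case, 280 deep x 500 wide x 165 high; placed and turned anew each time. Origin on the counter under the gate's line, 170 from the hinge axis. x points into the case, square to the shut gate; y from keeper towards hinge (the way the bolt is drawn); z up. Gate: 320 wide, top rail 28 thick, top at 165.
- handle (a point): Grasp point of the bolt's handle, an upright steel pin 18 in diameter on the rod. It is 242 above the counter while the bolt sags; the pin ends 20 above it and is free to 26 below it. Guide loops on the gate's top (215 high) stand 30 and 110 away along the rod when the bolt is fully shot: keep fingertips above 216. The pin is rigid with the bolt: it draws and lifts it and swings the gate.
- collar (a point): Centre of the round steel collar, 32 in diameter and 10 thick, on the keeper end of the bolt's 12 diameter rod; 125 from the handle along the rod.
- keeper_lip (a point): Middle of the top edge of the keeper's bent-up lip (10 thick, 40 wide, top 178 above the counter) on the latch post. The sagging collar reaches 9 below this edge behind it (on the case's -y side): lift the bolt at least 9 (12 to 16 is safe) to pass. Two upright cheeks, 40 apart, 215 high, keep the gate shut until the collar is past the lip.
- hinge (a point): Point on the gate's vertical hinge axis, at the height of the gate's top edge (165).
- stile (a point): Top of the gate's free edge, 320 from the hinge axis; it moves about 10 cm towards the robot when the gate is at 0.32 rad.
- bolt (a joint): How far the bolt is drawn along the gate, m: 0 fully shot, 0.075 stop. Starts at 0 to 0.016. Unlifted, the collar meets the lip at 0.020; it is past the lip at about 0.040 and the gate can swing from 0.045. Friction 1.5 N; it stays where left.
- bolt_lift (a joint): How far the bolt is lifted in its loops, m: 0 sagging, 0.018 stop. It weighs about 0.3 kg and drops back when let go.
- gate (a joint): Gate angle, rad: 0 shut, grows as the gate swings out towards the robot (clockwise seen from above). A closer spring of 0.5 Nm at 0 plus 1.0 Nm per rad pulls it shut whenever it is not held.
- giftbox: Bystander: paper gift box 120 x 90 x 45 with a red band; origin at the centre of its underside.
- jar: Bystander: glass jar, 72 in diameter, 100 high; origin at the centre of its underside.
- bowl: Bystander: white bowl, 110 in diameter, 50 high; origin at the centre of its underside.

How it is judged:
By the outcome, as a careful person would: the job done as asked, in the order asked, and still so for the second after the job is handed in, while the arm keeps its last pose, push and grip.
It also fails if it takes over 32 s, if anything falls off the work surface, if the arm or the gripper's body presses on something with over 40 N, if the wrist force passes 120 N, or if a joint passes its speed limit or range.

## Robot

A 7-joint arm with a two-finger parallel gripper is mounted at the origin on the work surface. World frame = base frame: x ahead of the robot, y to its left, z up, the work surface at z = 0. Lengths are in m, angles in rad, forces in N, time in s.
With the tool pointing down it reaches from about 0.4 to 0.9 m from the base axis. Payload 5.5 kg.
Tool frame: the origin (TCP) lies midway between the tips of the shut fingers; the grasp point (between the pads) lies 19 mm behind it; z points along the fingers, y is the direction in which the jaws open and shut (so a half turn about z gives the same grasp; the last joint's range is limited). The gripper opens to 92 mm and grips with 3 to 60 N. Pads are 19 mm wide; open, the fingers measure 130 mm over their backs; the gripper's body (75 mm by 190 mm) begins 47 mm behind the grasp point.
Start: joints at [1.574, 0.501, -0.427, 1.55, 0.221, 1.138, -0.21], TCP at [0.167, -0.628, 0.227] pointing down, gripper open.
Joint ranges: [-2.88, 2.88], [-0.31, 2.03], [-1.54, 1.56], [0.2, 2.42], [-1.41, 4.55], [0.19, 2.02], [-2.57, 2.57]. Speed limits (rad/s): [2.57, 2.57, 3.14, 3.14, 3.14, 3.14, 3.14].

## Interface

Orientations are given as [roll, pitch, yaw] about the fixed x, y, z axes, in that order (R = Rz(yaw) Ry(pitch) Rx(roll)).
In Python, from bench import r gives the robot as it stands.
- The arm moves only by the tool servo_tool, never from a script. Its argument "commands" is a list of rows, each an object with "grip": the gripper command: -1 is shut, 1 is fully open, values between are in proportion; "travel": the shift along the tool's x, y, z in units of 0.75 m (1.0 is 0.75 m), a list of three; "dr": the turn, a rotation vector about the tool's x, y, z in units of pi/2 rad (1.0 is pi/2 rad), a list of three. A call has 1 to 20 rows; each row is the pose to reach, as a shift and turn from the pose commanded when the call began, along the tool's axes at that moment; what a row does not reach only later rows make up. A row lasts 1/10 s, in which the tool goes at most 50 mm and 8.59 degrees, less where a joint would pass 70% of its speed; a pose out of reach is approached as far as the arm can. A call with a number of a shift or a turn outside -1 to 1 is refused whole. A call with a gripper value outside its range is refused whole. The fingers move at their own pace and stop on an object; "force" is the grip in N (left out, the last holds). Time passes only in rows, so rows that repeat a pose let the fingers close. It gives the time, the measured TCP pose, the force and the opening at its end, in the units of the state.
- r.get_state(): the state, without advancing time (a new reading comes with each control period).
- r.snapshot(name): name is "side" or "top" or "wrist"; returns a dict with "color" (384x512x3 uint8, blue, green, red), "z_map" (384x512 float32, m along the optical axis (not along the pixel's ray), 0 where there is no reading), "fx", "fy", "cx", "cy" (pixels), "R" (3x3) and "t" (3): a world point X has camera coordinates R X + t. Camera axes: x right, y down, z forward; pixel columns grow to the right and rows downward; lengths in m; the calibration is good to about 2 mm. A picture is of the moment at which its call begins.
- r.hand_in(): hands the job in, once; it reports no verdict.
The state is a dict: "time": time; "joint_pos": joint angles; "joint_velocities": joint speeds; "effort": joint torques, N m; "position": TCP position; "tcp_rot": TCP orientation; "ft_force": force on the tool from outside, world axes, zero at the start; "moment": the same for the moment, N m; "gripper_width": finger opening in m.
Only numpy, scipy, OpenCV 4.12 (cv2) and the standard library are available. Lean on these libraries where they do the work, as an engineer would, in place of code of your own. Each camera call takes 0.05 s, during which the arm holds its last target. There are 200 camera calls.

## Working session

There is one attempt and no reset: what is moved stays moved. The work goes in short steps, Python scripts to look and compute and a tool call to move; the robot and the scene stay as the last step left them, time stands still between calls to the robot, and variables do not carry over. Pictures are saved under pics/ and viewed, about 8 in all and at most 12, crops included, and the job is handed in when it is done.

Besides the shell and the picture viewer there is one more tool, called after "Call:" by a JSON object that holds its "fn" and its "kwargs". servo_tool: Moves the arm, as the interface text tells. Its arguments: {"type":"object","properties":{"commands":{"type":"array","items":{"type":"object","properties":{"grip":{"type":"number"},"travel":{"type":"array","items":{"type":"number","minimum":-1,"maximum":1}},"dr":{"type":"array","items":{"type":"number","minimum":-1,"maximum":1}}}}},"force":{"type":"number"}},"required":["commands"]}

```bash
mkdir -p pics; ls; python3 - <<'E'
from bench import r
import cv2,numpy as np
s=r.get_state();print({k:np.round(v,3).tolist() for k,v in s.items()})
for n in ("top","side"):
    d=r.snapshot(n);cv2.imwrite(f"pics/{n}0.png",d["color"]);np.savez(f"{n}0.npz",**d)
    print(n,d["fx"],d["cx"],d["cy"],d["R"].round(3).tolist(),d["t"].round(3))
E
```

```text
pics
{'time': 0.0, 'joint_pos': [1.574, 0.502, -0.427, 1.551, 0.221, 1.138, -0.21], 'joint_velocities': [-0.002, 0.002, 0.0, -0.001, 0.001, -0.001, 0.001], 'effort': [0.0, -56.659, -5.816, -27.912, -0.069, 0.031, 0.0], 'position': [0.167, -0.628, 0.226], 'tcp_rot': [-3.14, -0.0, 0.26], 'ft_force': [-0.222, -0.108, -0.198], 'moment': [-0.032, -0.001, 0.002], 'gripper_width': 0.092}
top 380.36793705289426 250.83438550146906 193.2139279225947 [[-0.137, -0.99, -0.008], [-0.968, 0.136, -0.21], [0.209, -0.022, -0.978]] [0.102 0.541 1.066]
side 356.21804256073915 259.34335158797916 191.98876182522852 [[1.0, -0.001, 0.003], [0.001, -0.765, -0.645], [0.003, 0.645, -0.765]] [-0.488  0.112  1.134]
```

View pics/top0.png

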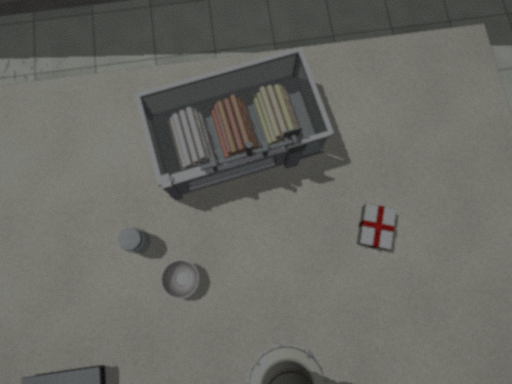

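View pics/side0.png

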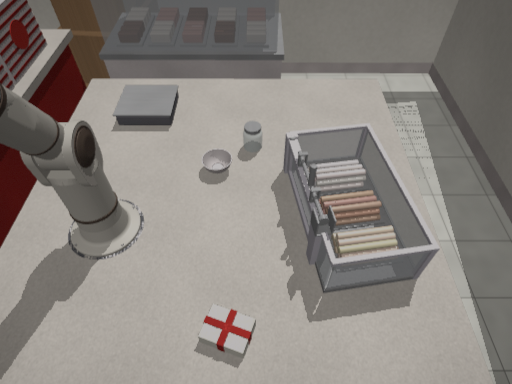

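```bash
python3 - <<'E'
import cv2,numpy as np
a=np.load("top0.npz")["color"][110:210,150:350];b=np.load("side0.npz")["color"][120:290,270:400]
f=lambda i,w,h:cv2.convertScaleAbs(cv2.resize(i,(w,h),interpolation=cv2.INTER_CUBIC),alpha=1.8,beta=10)
cv2.imwrite("pics/a.png",f(a,800,400));cv2.imwrite("pics/b.png",f(b,455,595))
E
```

```text
(no output)
```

View pics/a.png

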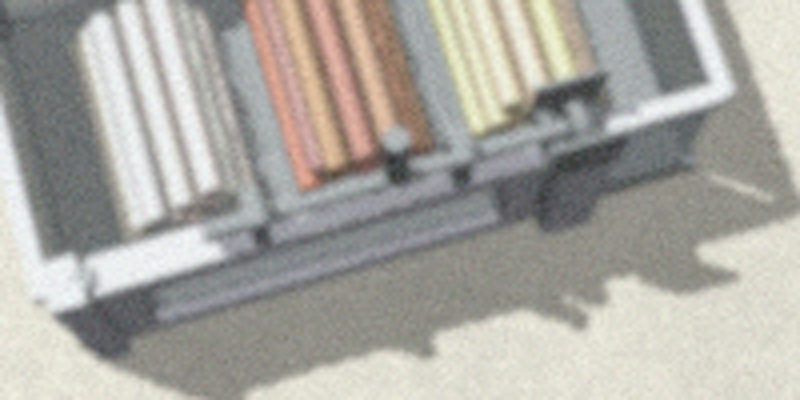

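View pics/b.png

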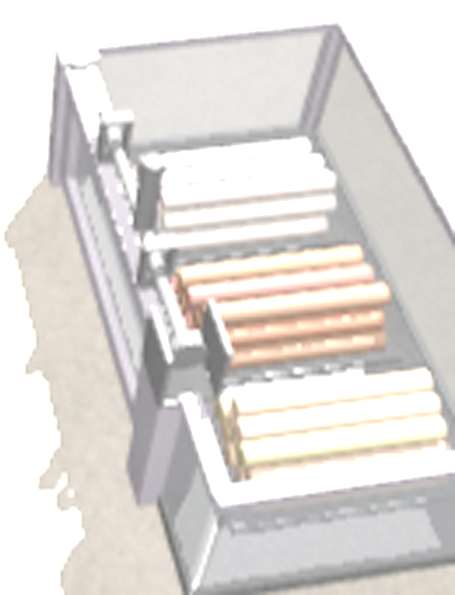

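```bash
cat > h.py <<'E'
import numpy as np
def ray(d,u,v,z):
    R,t=d["R"],d["t"]; c=-R.T@t
    w=R.T@np.array([(u-d["cx"])/d["fx"],(v-d["cy"])/d["fy"],1]); return c+w*(z-c[2])/w[2]
E
python3 - <<'E'
from h import *
T=np.load("top0.npz");S=np.load("side0.npz")
A=lambda x,y:(150+x/4,110+y/4);B=lambda x,y:(270+x/3.5,120+y/3.5)
print("handle top",ray(T,*A(397,131),.262),"side",ray(S,*B(151,158),.262))
for n,p,z in [("loopL",A(262,228),.215),("loopR",A(460,168),.215),("cornFR",A(735,97),.165),("cornFL",A(38,305),.165),("cornBL",(140,97),.165),("cornBR",(299,51),.165),("collar",A(578,108),.19)]:
    print(n,ray(T,*p,z).round(3))
for n,p,z in [("loopfar",B(117,112),.215),("loopnear",B(162,252),.215),("collar",B(187,340),.19),("cornFL",B(60,57),.165),("cornBL",B(338,27),.165),("cheekout",B(163,310),.215),("cheekin",B(212,303),.215),("FR",B(213,510),.165)]:
    print("S",n,ray(S,*p,z).round(3))
E
```

```text
handle top [0.63344187 0.01698695 0.262     ] side [0.63071945 0.01967423 0.262     ]
loopL [0.597 0.11  0.215]
loopR [ 0.619 -0.022  0.215]
cornFR [ 0.66  -0.22   0.165]
cornFL [0.58  0.268 0.165]
cornBL [0.846 0.301 0.165]
cornBR [ 0.925 -0.168  0.165]
collar [ 0.658 -0.108  0.19 ]
S loopfar [0.618 0.12  0.215]
S loopnear [ 0.639 -0.034  0.215]
S collar [ 0.654 -0.099  0.19 ]
S cornFL [0.579 0.247 0.165]
S cornBL [0.849 0.291 0.165]
S cheekout [ 0.634 -0.09   0.215]
S cheekin [ 0.671 -0.083  0.215]
S FR [ 0.661 -0.226  0.165]
```

Call:
{"fn": "servo_tool", "kwargs": {"commands": [{"grip": 1, "travel": [0, 0, -0.07], "dr": [0, 0, 0]}, {"grip": 1, "travel": [0, 0, -0.13], "dr": [0, 0, 0]}, {"grip": 1, "travel": [0.05, -0.04, -0.16], "dr": [0, 0, 0]}, {"grip": 1, "travel": [0.1, -0.08, -0.16], "dr": [0, 0, 0]}, {"grip": 1, "travel": [0.15, -0.12, -0.16], "dr": [0, 0, 0]}, {"grip": 1, "travel": [0.2, -0.16, -0.16], "dr": [0, 0, 0]}, {"grip": 1, "travel": [0.25, -0.2, -0.16], "dr": [0, 0, 0]}, {"grip": 1, "travel": [0.3, -0.25, -0.16], "dr": [0, 0, 0]}, {"grip": 1, "travel": [0.35, -0.29, -0.16], "dr": [0, 0, 0]}, {"grip": 1, "travel": [0.4, -0.33, -0.16], "dr": [0, 0, 0]}]}}

```text
time: 1.1
position: [0.3939, -0.3099, 0.3466]
tcp_rot: [3.141, 0.001, 0.26]
ft_force: [0.3, -0.4, 0.4]
gripper_width: 0.0918
```

```bash
python3 - <<'E'
from bench import r
import numpy as np
s=r.get_state();print({k:np.round(v,3).tolist() for k,v in s.items()})
E
```

```text
{'time': 1.1, 'joint_pos': [1.219, 0.143, -0.67, 1.752, 0.093, 1.279, -0.784], 'joint_velocities': [-0.619, -0.033, -0.368, 0.062, 0.022, -0.012, -0.984], 'effort': [3.498, -34.236, -1.571, -29.257, -0.139, 0.326, 1.377], 'position': [0.394, -0.31, 0.347], 'tcp_rot': [3.141, 0.001, 0.26], 'ft_force': [0.268, -0.412, 0.404], 'moment': [-0.044, -0.051, 0.025], 'gripper_width': 0.092}
```

Call:
{"fn": "servo_tool", "kwargs": {"commands": [{"grip": 1, "travel": [0.04, -0.03, 0], "dr": [0, 0, -0.09]}, {"grip": 1, "travel": [0.08, -0.06, 0], "dr": [0, 0, -0.18]}, {"grip": 1, "travel": [0.12, -0.1, 0], "dr": [0, 0, -0.27]}, {"grip": 1, "travel": [0.16, -0.13, 0], "dr": [0, 0, -0.36]}, {"grip": 1, "travel": [0.2, -0.16, 0], "dr": [0, 0, -0.45]}, {"grip": 1, "travel": [0.24, -0.2, 0], "dr": [0, 0, -0.54]}, {"grip": 1, "travel": [0.28, -0.23, 0], "dr": [0, 0, -0.63]}, {"grip": 1, "travel": [0.32, -0.26, 0], "dr": [0, 0, -0.72]}, {"grip": 1, "travel": [0.36, -0.29, 0], "dr": [0, 0, -0.81]}, {"grip": 1, "travel": [0.39, -0.32, 0], "dr": [0, 0, -0.88]}, {"grip": 1, "travel": [0.419, -0.341, 0], "dr": [0, 0, -0.94]}, {"grip": 1, "travel": [0.419, -0.341, 0], "dr": [0, 0, -0.94]}, {"grip": 1, "travel": [0.419, -0.341, 0], "dr": [0, 0, -0.94]}, {"grip": 1, "travel": [0.419, -0.341, 0], "dr": [0, 0, -0.94]}]}}

```text
time: 2.5
position: [0.6309, 0.0146, 0.3463]
tcp_rot: [-3.141, 0.001, 1.734]
ft_force: [0.3, -0.4, 0.3]
gripper_width: 0.092
```

```bash
python3 - <<'E'
from bench import r
import numpy as np,cv2
s=r.get_state();print({k:np.round(v,3).tolist() for k,v in s.items()})
n="wrist";d=r.snapshot(n);np.savez("w1.npz",**d)
cv2.imwrite("pics/w1.png",cv2.convertScaleAbs(d["color"],alpha=1.5))
print(d["R"].round(3).tolist(),d["t"].round(3),d["fx"],(-d["R"].T@d["t"]).round(3))
E
```

```text
{'time': 2.5, 'joint_pos': [0.607, 0.523, -1.006, 1.435, 0.441, 1.424, -0.238], 'joint_velocities': [0.012, -0.01, -0.001, 0.001, 0.001, -0.001, 0.001], 'effort': [-0.894, -49.219, -13.339, -28.175, -0.138, -0.012, -0.001], 'position': [0.631, 0.015, 0.346], 'tcp_rot': [-3.141, 0.001, 1.734], 'ft_force': [0.26, -0.431, 0.337], 'moment': [-0.052, -0.066, 0.015], 'gripper_width': 0.092}
[[0.987, 0.162, -0.001], [0.157, -0.95, 0.271], [0.043, -0.267, -0.963]] [-0.624 -0.15   0.482] 276.90022458875245 [0.619 0.087 0.504]
```

View pics/w1.png

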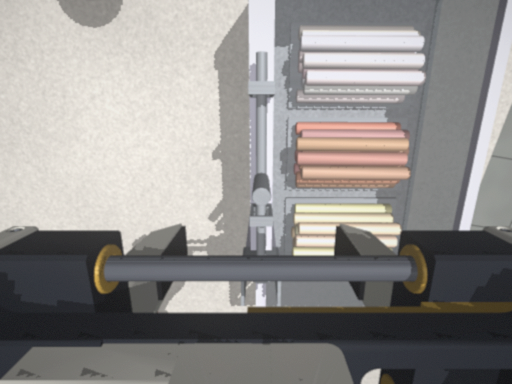

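```bash
python3 - <<'E'
from h import *
import cv2
W=dict(np.load("w1.npz"))
cv2.imwrite("pics/w1c.png",cv2.convertScaleAbs(cv2.resize(W["color"][0:310,200:330],None,fx=2.5*2/2,fy=2.5/1.3,interpolation=cv2.INTER_CUBIC),alpha=1.6))
z=W["z_map"]; R,t=W["R"],W["t"]
v,u=np.mgrid[0:384,0:512]
P=np.stack([(u-W["cx"])/W["fx"]*z,(v-W["cy"])/W["fy"]*z,z],-1)
X=(P-t)@R
m=(z>0)&(X[...,2]>.250)&(X[...,2]<.275)&(v<225)&(abs(u-262)<25)
print("pin top",m.sum(),X[m].mean(0).round(4),np.median(X[m],0).round(4), u[m].mean(),v[m].mean())
m=(z>0)&(abs(X[...,2]-.196)<.007)&(v<175)&(abs(u-262)<12)
for a,b in((50,80),(95,170)):
    k=m&(v>a)&(v<b);print("rod",k.sum(),X[k].mean(0).round(4))
k=m&(v<175);q=X[k][:,:2];print(np.polyfit(q[:,1],q[:,0],1), "rod end y",q[:,1].max())
m=(z>0)&(abs(X[...,2]-.165)<.008)&(v<240)&(abs(u-262)<22)
print("gate top y range",X[m][:,1].max(),np.polyfit(X[m][:,1],X[m][:,0],1))
print(ray(W,262,193,.262))
m=(z>0)&(abs(X[...,2]-.213)<.006)&(v<230)&(abs(u-262)<18)
for a,b in((75,105),(210,230)):
    k=m&(v>a)&(v<b);print("loop",k.sum(),X[k].mean(0).round(4))
E
```

```text
pin top 321 [0.6299 0.0207 0.2604] [0.6299 0.0209 0.2612] 261.1246105919003 194.72585669781932
rod 207 [0.6106 0.1394 0.1903]
rod 481 [0.6217 0.0719 0.1901]
[-0.16182974  0.63329724] rod end y 0.1530276007108937
gate top y range 0.2086449237805326 [-0.15913823  0.63288078]
[0.63036281 0.02291756 0.262     ]
loop 348 [0.6145 0.116  0.2139]
loop 281 [ 0.6369 -0.0215  0.2135]
```

View pics/w1c.png

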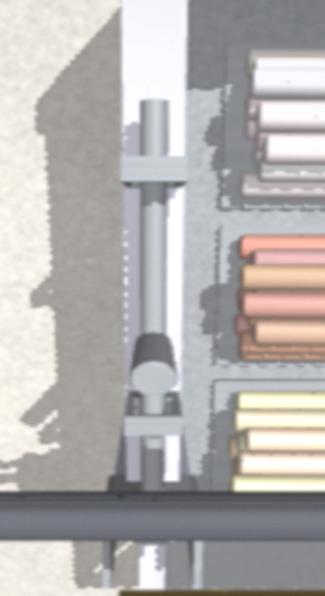

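Call:
{"fn": "servo_tool", "kwargs": {"commands": [{"grip": 1, "travel": [0.008, 0, 0.04], "dr": [0, 0, 0]}, {"grip": 0.5, "travel": [0.008, 0, 0.08], "dr": [0, 0, 0]}, {"grip": 0.2, "travel": [0.008, 0, 0.12], "dr": [0, 0, 0]}, {"grip": 0, "travel": [0.008, 0, 0.15], "dr": [0, 0, 0]}, {"grip": -0.2, "travel": [0.008, 0, 0.16], "dr": [0, 0, 0]}, {"grip": -0.3, "travel": [0.008, 0, 0.16], "dr": [0, 0, 0]}, {"grip": -1, "travel": [0.008, 0, 0.16], "dr": [0, 0, 0]}, {"grip": -1, "travel": [0.008, 0, 0.16], "dr": [0, 0, 0]}, {"grip": -1, "travel": [0.008, 0, 0.16], "dr": [0, 0, 0]}, {"grip": -1, "travel": [0.008, 0, 0.16], "dr": [0, 0, 0]}, {"grip": -1, "travel": [0.008, 0, 0.16], "dr": [0, 0, 0]}, {"grip": -1, "travel": [0.008, 0, 0.16], "dr": [0, 0, 0]}], "force": 40}}

```text
time: 3.75
position: [0.6304, 0.0219, 0.2272]
tcp_rot: [3.141, 0.0, 1.736]
ft_force: [-0.6, 0.2, 3.0]
gripper_width: 0.0177
```

Call:
{"fn": "servo_tool", "kwargs": {"commands": [{"grip": -1, "travel": [0, 0, -0.006], "dr": [0, 0, 0]}, {"grip": -1, "travel": [0, 0, -0.012], "dr": [0, 0, 0]}, {"grip": -1, "travel": [0, 0, -0.019], "dr": [0, 0, 0]}, {"grip": -1, "travel": [0, 0, -0.019], "dr": [0, 0, 0]}, {"grip": -1, "travel": [0, 0, -0.019], "dr": [0, 0, 0]}]}}

```text
time: 4.25
position: [0.6303, 0.0219, 0.241]
tcp_rot: [-3.142, 0.0, 1.736]
ft_force: [0.4, 0.3, -3.1]
gripper_width: 0.0175
```

Call:
{"fn": "servo_tool", "kwargs": {"commands": [{"grip": -1, "travel": [0.012, 0, 0], "dr": [0, 0, 0]}, {"grip": -1, "travel": [0.024, 0, 0], "dr": [0, 0, 0]}, {"grip": -1, "travel": [0.036, 0, 0], "dr": [0, 0, 0]}, {"grip": -1, "travel": [0.048, 0, 0], "dr": [0, 0, 0]}, {"grip": -1, "travel": [0.06, 0, 0], "dr": [0, 0, 0]}, {"grip": -1, "travel": [0.069, 0, 0], "dr": [0, 0, 0]}, {"grip": -1, "travel": [0.069, 0, 0], "dr": [0, 0, 0]}, {"grip": -1, "travel": [0.069, 0, 0], "dr": [0, 0, 0]}]}}

```text
time: 5.05
position: [0.6217, 0.0745, 0.2412]
tcp_rot: [3.141, -0.001, 1.738]
ft_force: [1.1, 1.2, -3.4]
gripper_width: 0.0169
```

Call:
{"fn": "servo_tool", "kwargs": {"commands": [{"grip": -1, "travel": [0, -0.007, 0], "dr": [0, 0, 0.02]}, {"grip": -1, "travel": [0.0004, -0.0136, 0], "dr": [0, 0, 0.041]}, {"grip": -1, "travel": [0.001, -0.0204, 0], "dr": [0, 0, 0.061]}, {"grip": -1, "travel": [0.0017, -0.0272, 0], "dr": [0, 0, 0.081]}, {"grip": -1, "travel": [0.0027, -0.034, 0], "dr": [0, 0, 0.102]}, {"grip": -1, "travel": [0.0039, -0.0407, 0], "dr": [0, 0, 0.122]}, {"grip": -1, "travel": [0.0039, -0.0407, 0], "dr": [0, 0, 0.122]}, {"grip": -1, "travel": [0.0039, -0.0407, 0], "dr": [0, 0, 0.122]}]}}

```text
time: 5.85
position: [0.5913, 0.0705, 0.2411]
tcp_rot: [3.141, 0.0, 1.545]
ft_force: [4.3, 0.3, -3.2]
gripper_width: 0.0173
```

```bash
python3 - <<'E'
from bench import r
from h import *
import cv2
d=r.snapshot("side");np.savez("s2.npz",**d)
e=r.snapshot("top");np.savez("t2.npz",**e)
f=lambda i,w,h:cv2.convertScaleAbs(cv2.resize(i,(w,h),interpolation=cv2.INTER_CUBIC),alpha=1.8,beta=10)
i=np.hstack([f(d["color"][120:290,250:380],400,523),f(e["color"][110:210,150:350],400,523)[:, :]]) if 0 else f(d["color"][120:290,250:400],525,595)
cv2.imwrite("pics/s2.png",i)
s=r.get_state();print(s["position"],s["ft_force"],s["moment"])
E
```

```text
[0.59144356 0.07051166 0.24100845] [ 3.69134938 -0.78780547 -3.11475326] [ 0.0602432  -0.82989296  0.0766855 ]
```

View pics/s2.png

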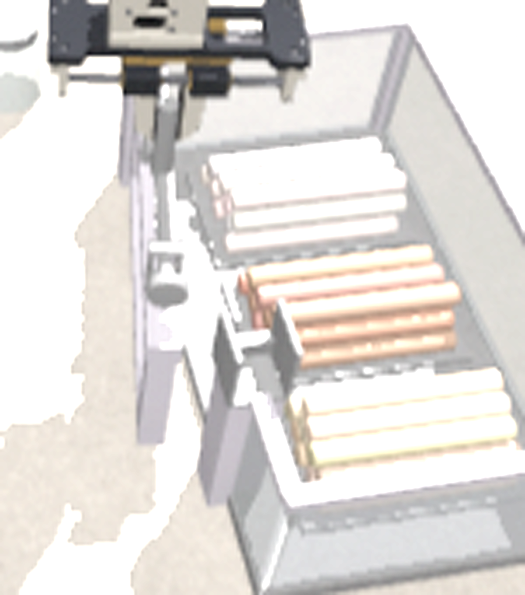

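```bash
python3 - <<'E'
from h import *
S=np.load("s2.npz");B=lambda x,y:(250+x/3.5,120+y/3.5)
P=ray(S,*B(158,348),.165);C=ray(S,*B(167,287),.203)
hd=np.array([.5913,.0705]);
u=C[:2]-hd;print("stile",P,"collar",C,"len",np.hypot(*u),"rod ang",np.arctan2(u[0],-u[1]))
psi=.161;ex=np.array([np.cos(psi),np.sin(psi)]);ey=np.array([-np.sin(psi),np.cos(psi)])
h0=np.array([.6216,.0744])
for r in(.15,.16,.17):
    H=h0+r*ey; v=P[:2]-H; print(r,H,"stile len",np.hypot(*v),"angle",np.arctan2(-v@ex,-v@ey),"handle ang",np.arctan2(-(hd-H)@ex,-(hd-H)@ey),np.hypot(*(hd-H)))
E
```

```text
stile [ 0.58341422 -0.08806206  0.165     ] collar [ 0.58913024 -0.05874741  0.203     ] len 0.12926562117774285 rod ang -0.016786046553222606
0.15 [0.5975542  0.22246012] stile len 0.31084395500654927 angle 0.20650468582940473 handle ang 0.20213361549805078 0.15208876774179725
0.16 [0.59595114 0.2323308 ] stile len 0.32063804669449386 angle 0.20010988933915363 handle ang 0.18973287067748904 0.16189762040077335
0.17 [0.59434809 0.24220147] stile len 0.3304444728120101 angle 0.1940944088682046 handle ang 0.17875039940171275 0.17172852328500202
```

Call:
{"fn": "servo_tool", "kwargs": {"commands": [{"grip": -1, "travel": [0, -0.007, 0], "dr": [0, 0, 0.021]}, {"grip": -1, "travel": [0.0005, -0.014, 0], "dr": [0, 0, 0.042]}, {"grip": -1, "travel": [0.001, -0.021, 0], "dr": [0, 0, 0.063]}, {"grip": -1, "travel": [0.0018, -0.028, 0], "dr": [0, 0, 0.083]}, {"grip": -1, "travel": [0.0018, -0.028, 0], "dr": [0, 0, 0.083]}, {"grip": -1, "travel": [0.0018, -0.028, 0], "dr": [0, 0, 0.083]}, {"grip": -1, "travel": [0.0018, -0.028, 0], "dr": [0, 0, 0.083]}, {"grip": -1, "travel": [0.0018, -0.028, 0], "dr": [0, 0, 0.083]}]}}

```text
time: 6.75
position: [0.5705, 0.0724, 0.241]
tcp_rot: [3.141, 0.0, 1.414]
ft_force: [3.3, -1.2, -3.1]
gripper_width: 0.0172
```

```bash
python3 - <<'E'
from bench import r
from h import *
import cv2
d=r.snapshot("side");np.savez("s3.npz",**d)
cv2.imwrite("pics/s3.png",cv2.convertScaleAbs(cv2.resize(d["color"][100:380,130:400],(578,600),interpolation=cv2.INTER_CUBIC),alpha=1.5))
s=r.get_state();hd=s["position"][:2];print(hd,s["ft_force"],abs(np.array(s["joint_velocities"])).max())
psi=.161;ex=np.array([np.cos(psi),np.sin(psi)]);ey=np.array([-np.sin(psi),np.cos(psi)])
H=np.array([.5960,.2323]);v=np.array(hd)-H;print(np.arctan2(-v@ex,-v@ey),np.hypot(*v))
E
```

```text
[0.57048316 0.07241749] [ 4.10181376 -1.21381947 -3.88537689] 0.0017754023909464188
0.3192627442554591 0.16190591559339992
```

View pics/s3.png

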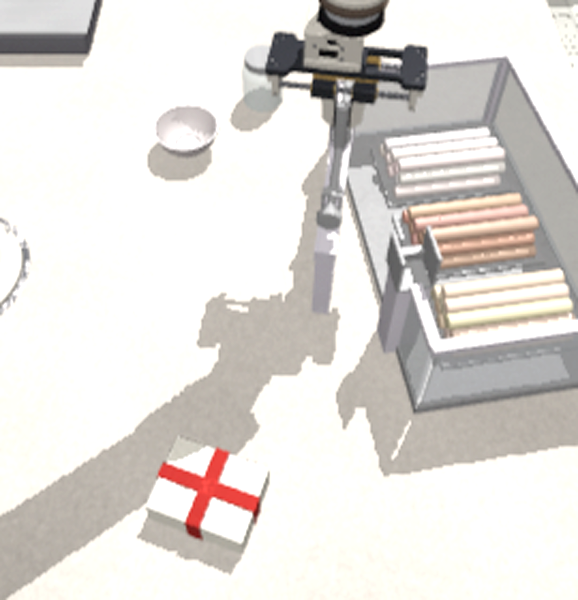

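```bash
python3 - <<'E'
from h import *
from bench import r
S=np.load("s3.npz");P=ray(S,130+324/2.14,100+235/2.14,.165)
H=np.array([.5960,.2323]);psi=.161;ex=np.array([np.cos(psi),np.sin(psi)]);ey=np.array([-np.sin(psi),np.cos(psi)])
v=P[:2]-H;a=np.arctan2(-v@ex,-v@ey);print(P,np.hypot(*v),a,-v@ex)
if .28<a<.36: print(r.hand_in())
E
```

```text
[ 0.54797408 -0.05582058  0.165     ] 0.29209579957878057 0.32616835152188584 0.09359209669125897
the job is handed in; nothing more can be done
None
```

The gate is open about 10 cm, and I handed the job in with the gripper still holding it ajar and still by the bolt handle. I gripped the handle at 40 N, lifted the bolt 14 mm and drew it about 53 mm, to roughly 0.066. I then swung the gate out along its arc.

**Gate angle:** the handle's position gives 0.319 rad, and the side picture gives 0.326 rad, with the free edge out 9–10 cm.

**Disagreement:** in that last picture the free edge measured 0.292 m from the hinge, not the 0.320 m it should be. I put this down to my pixel pick, because the picture before it gave 0.321 m. The hinge position was itself an estimate, good to about a centimetre.

**Holding:** the arm was at rest, with about 4 N of spring pull and 3–4 N vertically, about the bolt's weight.

**Surroundings:** in the last picture the gift box, bowl and jar looked undisturbed; I judged that by eye and did not measure it. The job took about 7 s of the 32 s allowed.

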